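Penguin family on the display board

TASK

On the shop counter, finish the toy penguin display: stand the four loose penguins on the four free white marks of the wooden board, so that the whole row, with the grey penguin that already stands in the middle, runs in order of height from the tallest beside the yellow star to the shortest beside the black dot. Each stands upright, centred on its mark and let go; leave the grey one where it is, knock none of the penguins over and do not push the toy car or the game box about.

Things in the scene. Friction and masses are not known exactly. Their poses are not given: they have to be found in the camera images.
- board: Fixed wooden display board lying on the counter, 90 mm wide (its x), 470 mm long (its y), 12 mm thick. Origin: centre of its underside, on the counter. Five round white marks, 58 mm in diameter, are painted flat on its top in a row along its y axis at y = -150, -75, 0, 75 and 150 mm (x = 0). The middle mark is taken by the grey penguin.
- star_tile: Yellow five-pointed star, 45 mm across and 3 mm thick, fixed on the board's top at one end of the row, 206 mm from the board's centre along the board's +y or -y axis. It shows the end for the tallest penguin. Origin: centre of its underside.
- dot_tile: Black round disc, 24 mm in diameter and 3 mm thick, fixed on the board's top at the other end of the row, 206 mm from the board's centre. It shows the end for the shortest penguin. Origin: centre of its underside.
- penguin_green: Green toy penguin, upright and round: 120 mm tall, 50 mm in diameter. Its side is straight from the foot up to 90 mm, above that it is a rounded head. Origin: centre of its underside, z up; belly and beak face its own -x, so its yaw does not matter for grasping. Hard vinyl, under 0.2 kg. At the start it stands loose on the counter (z = 0) between the robot and the board.
- penguin_red: Red toy penguin, upright and round: 105 mm tall, 46 mm in diameter. Its side is straight from the foot up to 79 mm, above that it is a rounded head. Origin: centre of its underside, z up; belly and beak face its own -x, so its yaw does not matter for grasping. Hard vinyl, under 0.2 kg. At the start it stands loose on the counter (z = 0) between the robot and the board.
- penguin_blue: Blue toy penguin, upright and round: 75 mm tall, 38 mm in diameter. Its side is straight from the foot up to 56 mm, above that it is a rounded head. Origin: centre of its underside, z up; belly and beak face its own -x, so its yaw does not matter for grasping. Hard vinyl, under 0.2 kg. At the start it stands loose on the counter (z = 0) between the robot and the board.
- penguin_yellow: Yellow toy penguin, upright and round: 60 mm tall, 34 mm in diameter. Its side is straight from the foot up to 45 mm, above that it is a rounded head. Origin: centre of its underside, z up; belly and beak face its own -x, so its yaw does not matter for grasping. Hard vinyl, under 0.2 kg. At the start it stands loose on the counter (z = 0) between the robot and the board.
- penguin_grey: Grey toy penguin, upright and round: 90 mm tall, 42 mm in diameter. Its side is straight from the foot up to 68 mm, above that it is a rounded head. Origin: centre of its underside, z up; belly and beak face its own -x, so its yaw does not matter for grasping. Hard vinyl, under 0.2 kg. It already stands loose on the board's middle mark, in its right place.
- toy_car: Orange toy car with black wheels, about 90 x 56 x 49 mm, loose on the counter to one side of the board; not to be disturbed. Origin: centre of its underside.
- game_box: Purple closed game box with a yellow panel on top, 90 x 70 x 50 mm, loose on the counter to one side of the board; not to be disturbed. Origin: centre of its underside.

How it is judged:
At the end, for the whole second after the job is handed in: Counted from the star the row reads green, red, grey, blue, yellow: each penguin within 14 mm of the centre of its mark both along and across the board, standing on the board (height within 5 mm) upright within 0.1 rad, released and at rest (x of penguin_green in the frame of board between -0.014 and 0.014 m and z of penguin_green in the frame of board between 0.007 and 0.017 m and angle between each of penguin_green, penguin_red, penguin_blue, penguin_yellow, penguin_grey's own z axis and vertical below 0.1 rad and linear speed of each of penguin_green, penguin_red, penguin_blue, penguin_yellow, penguin_grey below 0.02 m/s and angular speed of each of penguin_green, penguin_red, penguin_blue, penguin_yellow below 0.2 rad/s and contact force between each of penguin_green, penguin_red, penguin_blue, penguin_yellow and the arm below 0.1 N and x of penguin_red in the frame of board between -0.014 and 0.014 m and z of penguin_red in the frame of board between 0.007 and 0.017 m and x of penguin_blue in the frame of board between -0.014 and 0.014 m and z of penguin_blue in the frame of board between 0.007 and 0.017 m and x of penguin_yellow in the frame of board between -0.014 and 0.014 m and z of penguin_yellow in the frame of board between 0.007 and 0.017 m and x of penguin_grey in the frame of board between -0.014 and 0.014 m and y of penguin_grey in the frame of board between -0.014 and 0.014 m and ((y of star_tile in the frame of board above 0.1 m and y of penguin_green in the frame of board between 0.136 and 0.164 m and y of penguin_red in the frame of board between 0.061 and 0.089 m and y of penguin_blue in the frame of board between -0.089 and -0.061 m and y of penguin_yellow in the frame of board between -0.164 and -0.136 m) or (y of star_tile in the frame of board below -0.1 m and y of penguin_green in the frame of board between -0.164 and -0.136 m and y of penguin_red in the frame of board between -0.089 and -0.061 m and y of penguin_blue in the frame of board between 0.061 and 0.089 m and y of penguin_yellow in the frame of board between 0.136 and 0.164 m))); the robot touches nothing.
It fails at once if the grey penguin is moved more than 15 mm (distance of penguin_grey from where it was at the start of the episode above 0.015 m).
It fails at once if a penguin is knocked over or tipped more than 0.7 rad (angle between any of penguin_green, penguin_red, penguin_blue, penguin_yellow, penguin_grey's own z axis and vertical above 0.7 rad).
It fails at once if the toy car or the game box is pushed more than 20 mm (distance of any of toy_car, game_box from where it was at the start of the episode above 0.02 m).
It also fails if it takes over 106 s, if anything falls off the work surface, if the arm or the gripper's body presses on something with over 40 N, if the wrist force passes 120 N, or if a joint passes its speed limit or range.

ROBOT

A 6-joint arm with a two-finger parallel gripper is mounted at the origin on the work surface. World frame = base frame: x ahead of the robot, y to its left, z up, the work surface at z = 0. Lengths are in m, angles in rad, forces in N, time in s.
With the tool pointing down it reaches from about 0.375 to 0.9 m from the base axis. Payload 3.1 kg.
Tool frame: the origin (TCP) lies at the centre of the arm's flange, where the gripper is bolted on; the fingertips stand robot.tip_extent ahead of it and the grasp point (between the pads) lies 164 mm ahead of it (robot.tip_extent is the distance from the TCP to the fingertips, in m); z points along the fingers, y is the line along which they close (so a half turn about z gives the same grasp; the last joint's range is limited). The gripper opens to 87 mm and grips with 3 to 60 N. Pads are 19 mm wide; open, the fingers measure 117 mm over their backs; the gripper's body (75 mm by 190 mm) begins 51 mm behind the grasp point.
Start: joints at [1.04, 0.527, 1.433, -0, 1.181, -0.178], TCP at [0.215, 0.587, 0.405] pointing down, gripper open.
Joint ranges: [-3.08, 3.08], [-0.75, 2.2], [0.22, 2.44], [-1.43, 4.57], [0, 2.65], [-2.85, 2.85]. Speed limits (rad/s): [2.79, 2.79, 3.14, 3.14, 3.14, 3.14].

INTERFACE

Orientations are given as a unit quaternion [x, y, z, w].
In Python, from rig import get_obs, camera, hand_in, cut_out, robot gives the robot as it stands.
- The arm moves only by the tool step_arm, never from a script. Its argument "rows" is a list of rows, each a list of 6 numbers: the shift along the world's x, y, z in m, then the turn, a rotation vector about the world's x, y, z in degrees. A call has 1 to 12 rows; each row shifts and turns the commanded pose from where the row before left it; what a row does not reach is not made up. A row lasts 1/8 s, in which the tool goes at most 62.5 mm and 10.7 degrees, less where a joint would pass 70% of its speed; a pose out of reach is approached as far as the arm can. A call is refused whole if a number of a shift passes 0.0625 or a number of a turn 10.7, either way. A call with a gripper value outside its range is refused whole. "jaw" is the finger opening in m, from 0 to 0.087, set as the call begins (left out, the last holds). The fingers move at their own pace and stop on an object; "squeeze" is the grip in N (left out, the last holds). Time passes only in rows, so rows that do not move let the fingers close. It gives the time, the measured TCP pose, the force, the opening and the grip force at its end, in the units of the state.
- get_obs(): the state, without advancing time (a new reading comes with each control period).
- camera(name): name is "scene" or "top" or "wrist"; returns a dict with "pixels" (384x512x3 uint8, blue, green, red), "depth" (384x512 float32, m along the optical axis (not along the pixel's ray), 0 where there is no reading), "fov_y" (degrees; the focal length in pixels is half the picture's height over the tangent of half this angle, whatever the lens; pixels are square), "cx", "cy" (the principal point, pixels), "extrinsics" (4x4, takes a point from camera to world coordinates); the wrist camera has in their place "mount" (4x4, takes a point from camera to tool coordinates, whose origin is the TCP and whose axes are the flange's). Camera axes: x right, y up, looking along -z (the intrinsics and any distortion apply to the point x, -y, -z); pixel columns grow to the right and rows downward; lengths in m; the calibration is good to about 2 mm. A picture is of the moment at which its call begins: read the wrist's pose just before it.
- hand_in(): hands the job in; it is judged then, once.
Trained networks look in the newest picture that a camera, given by its name, has taken for a name from the list of things; names that differ only in an ending like _2 or _b are one class to them, and where a whole thing is asked for, a point or a joint stands for the part that bears it (a point fixed in the world has none). Each returns a list of dicts, best first, with "confidence" (0 to 1); they miss things now and then, are a little off and sometimes report something else, mostly with a low value. They report only what shows in the picture. A call takes as long as a camera call.
- cut_out(label, camera): "region" (384x512 bool, what is visible of it) and "extent" ([centre column, centre row, width, height] in pixels, round what is visible of it).
The state is a dict: "time": time; "q": joint angles; "joint_velocities": joint speeds; "joint_torque": joint torques, N m; "position": TCP position; "tool_rot": TCP orientation; "ft_force": force on the tool from outside, world axes, zero at the start; "moment": the same for the moment, N m; "grip_width": finger opening in m; "grip_force": force on a finger pad.
Only numpy, scipy, OpenCV 4.12 (cv2) and the standard library are available. Lean on these libraries where they do the work, as an engineer would, in place of code of your own. Each camera call takes 0.05 s, during which the arm holds its last target. There are 200 camera calls.

## Working session

There is one attempt and no reset: what is moved stays moved. The work goes in short steps, Python scripts to look and compute and a tool call to move; the robot and the scene stay as the last step left them, time stands still between calls to the robot, and variables do not carry over. Pictures are saved under pics/ and viewed, at most 14 in all, crops included, and the job is handed in when it is done.

Besides the shell and the picture viewer there is one more tool, called as name(argument=value, ...), one argument or row to a line, values as JSON. step_arm: Moves the arm, as the interface text tells. Its arguments: {"type":"object","properties":{"rows":{"type":"array"},"jaw":{"type":"number"},"squeeze":{"type":"number"}},"required":["rows"]}

```bash
mkdir -p pics; cat > h.py <<'E'
import numpy as np, cv2
from rig import get_obs, camera, hand_in, cut_out, robot
def cloud(c, E=None):
    h,w=c["depth"].shape; f=h/2/np.tan(np.radians(c["fov_y"])/2)
    v,u=np.mgrid[:h,:w]; d=c["depth"]
    P=np.stack([(u-c["cx"])/f*d,-(v-c["cy"])/f*d,-d],-1)
    E=c["extrinsics"] if E is None else E
    return P@E[:3,:3].T+E[:3,3]
E
python3 - <<'E'
from h import *
o=get_obs(); print(o["time"],o["position"],o["tool_rot"],o["grip_width"],robot.tip_extent)
for n in ["top","scene"]:
    c=camera(n); cv2.imwrite(f"pics/{n}0.png",c["pixels"]); P=cloud(c)
    print(n,{k:v for k,v in c.items() if k not in("pixels","depth")})
    for l in ["board","star_tile","dot_tile"]+["penguin_"+x for x in "green red blue yellow grey".split()]+["toy_car","game_box"]:
        for r in cut_out(l,n)[:2]:
            m=r["region"]&(c["depth"]>0); p=P[m]
            if len(p)==0: continue
            zt=np.percentile(p[:,2],98); t=p[p[:,2]>zt-.012]
            print(l,round(r["confidence"],2),np.round(r["extent"]),"n",m.sum(),"med",p.mean(0).round(3),"ztop",zt.round(3),"topc",t.mean(0).round(3),"lo",np.percentile(p,3,0).round(3),"hi",np.percentile(p,97,0).round(3))
E
```

```text
0.0 [0.21516719 0.58643509 0.40375367] [ 1.74987511e-01  9.84570041e-01 -1.03354459e-03 -3.70129128e-04] 0.08698187891098337 0.1822
top {'fov_y': 53.895601702093295, 'cx': 256.87096878778294, 'cy': 192.44052129355035, 'extrinsics': array([[-0.01028669,  0.98526383, -0.17073185,  0.39179058],
       [-0.99991217, -0.00870835,  0.00999094,  0.00155884],
       [ 0.00835692,  0.17081963,  0.98526688,  0.98252891],
       [ 0.        ,  0.        ,  0.        ,  1.        ]])}
board 0.76 [255. 166. 178.  54.] n 5446 med [ 0.623 -0.009  0.013] ztop 0.016 topc [ 0.624 -0.009  0.013] lo [ 0.571 -0.226  0.009] hi [0.679 0.21  0.016]
star_tile 0.44 [180. 173.  14.  14.] n 141 med [0.605 0.196 0.015] ztop 0.019 topc [0.605 0.196 0.015] lo [0.589 0.178 0.012] hi [0.623 0.213 0.019]
penguin_green 0.95 [347. 228.  32.  21.] n 531 med [ 0.463 -0.224  0.086] ztop 0.122 topc [ 0.466 -0.231  0.116] lo [ 0.44  -0.247  0.002] hi [ 0.487 -0.208  0.121]
penguin_red 0.86 [301. 237.  24.  22.] n 368 med [ 0.44  -0.111  0.083] ztop 0.106 topc [ 0.442 -0.114  0.101] lo [ 0.421 -0.138  0.004] hi [ 0.461 -0.09
[... 2620 characters left out ...]
.075 topc [0.469 0.1   0.07 ] lo [0.457 0.087 0.007] hi [0.484 0.11  0.075]
penguin_yellow 0.48 [274. 130.  10.  17.] n 173 med [0.455 0.221 0.036] ztop 0.06 topc [0.453 0.225 0.055] lo [0.441 0.212 0.005] hi [0.466 0.234 0.06 ]
penguin_grey 0.59 [275. 208.  17.  22.] n 383 med [ 0.635 -0.02   0.07 ] ztop 0.102 topc [ 0.632 -0.014  0.097] lo [ 0.615 -0.031  0.023] hi [ 0.649 -0.002  0.102]
toy_car 0.76 [348. 122.  34.  26.] n 504 med [0.6   0.391 0.032] ztop 0.052 topc [0.606 0.394 0.048] lo [0.555 0.368 0.002] hi [0.64  0.435 0.051]
game_box 0.86 [170. 323.  51.  50.] n 1677 med [ 0.627 -0.382  0.044] ztop 0.054 topc [ 0.623 -0.381  0.05 ] lo [ 0.579 -0.422  0.002] hi [ 0.671 -0.339  0.054]
```

```bash
python3 - <<'E'
from h import *
from scipy.optimize import least_squares
S=dict(green=(.05,.12,.09,.466,-.231),red=(.046,.105,.079,.442,-.114),blue=(.038,.075,.056,.461,.108),yellow=(.034,.06,.045,.446,.23),grey=(.042,.102,.080,.624,-.008))
for n in ["top","scene"]:
    c=camera(n);P=cloud(c)
    cv2.imwrite(f"pics/{n}_z.png",cv2.resize(c["pixels"][110:270,70:440] if n=="top" else c["pixels"][90:360,110:400],None,fx=2,fy=2,interpolation=2))
    for k,(d,h,hs,x,y) in S.items():
        m=(np.hypot(P[...,0]-x-.003,P[...,1]-y+.003)<.042)&(P[...,2]>.022)&(P[...,2]<h+.01)
        s=P[m&(P[...,2]<hs)]; 
        f=lambda p:np.hypot(s[:,0]-p[0],s[:,1]-p[1])-d/2
        r=least_squares(f,[x,y],loss="soft_l1",f_scale=.002); print(n,k,r.x.round(4),"rms",np.sqrt(np.median(f(r.x)**2)).round(4),len(s))
    px=c["pixels"].astype(int); hsv=cv2.cvtColor(c["pixels"],cv2.COLOR_BGR2HSV)
    reg=(abs(P[...,0]-.627)<.08)&(abs(P[...,1]+.01)<.25)&(P[...,2]<.025)&(P[...,2]>.004)
    w=(reg&(hsv[...,1]<50)&(hsv[...,2]>150)).astype(np.uint8)
    k,L,st,ce=cv2.connectedComponentsWithStats(w)
    for i in range(1,k):
        if st[i,4]>60:
            p=P[L==i]; print("white",st[i],p.mean(0).round(4),np.ptp(p,axis=0).round(3))
    bk=(reg&(hsv[...,2]<60)); print("black",bk.sum(),P[bk].mean(0).round(3) if bk.any() else "")
    ye=(reg&(hsv[...,0]>20)&(hsv[...,0]<35)&(hsv[...,1]>160)&(P[...,1]>.15)); print("star",ye.sum(),P[ye].mean(0).round(4) if ye.any() else "")
    
E
```

```text
top green [ 0.4663 -0.2327] rms 0.0005 147
top red [ 0.4423 -0.1151] rms 0.0002 57
top blue [0.4615 0.1084] rms 0.0008 37
top yellow [0.4457 0.232 ] rms 0.0007 33
top grey [ 0.6255 -0.0088] rms 0.0007 94
black 202 [ 0.614 -0.094  0.012]
star 12 [0.6015 0.1985 0.0143]
scene green [ 0.4687 -0.2348] rms 0.0006 288
scene red [ 0.4445 -0.1173] rms 0.001 223
scene blue [0.4646 0.1068] rms 0.0008 104
scene yellow [0.4484 0.2299] rms 0.001 60
scene grey [ 0.6282 -0.0101] rms 0.0007 197
white [292 171  19  15 227] [0.612  0.1396 0.0122] [0.053 0.053 0.011]
white [279 189  19  16 222] [0.6213 0.0668 0.0125] [0.053 0.055 0.011]
white [248 228  21  19 318] [ 0.6347 -0.0848  0.0123] [0.054 0.052 0.01 ]
white [231 250  22  20 349] [ 0.6421 -0.1592  0.0124] [0.054 0.054 0.01 ]
black 95 [ 0.646 -0.185  0.015]
star 89 [0.6062 0.1942 0.0143]
```

View pics/top_z.png

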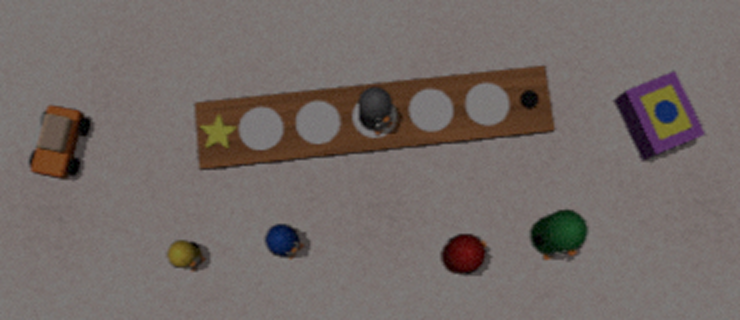

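View pics/scene_z.png

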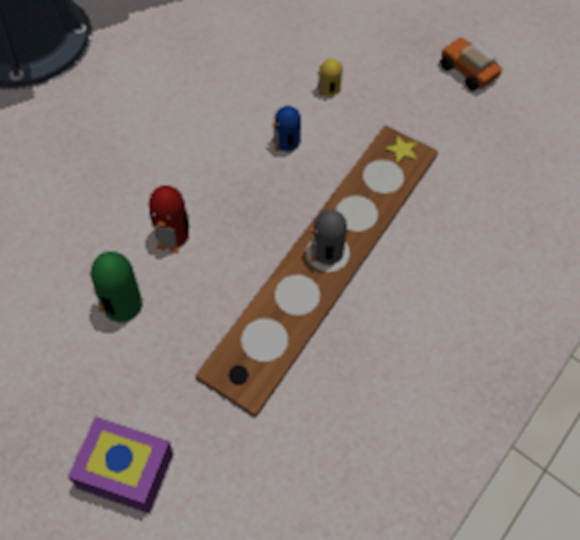

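step_arm(
  rows=[
    [0.038,-0.05,0,0,0,-10.65],
    [0.038,-0.05,0,0,0,-10.65],
    [0.038,-0.05,0,0,0,-10.65],
    [0.038,-0.05,0,0,0,-10.65],
    [0.038,-0.05,0,0,0,-10.65],
    [0.038,-0.05,0,0,0,-10.65],
    [0,-0.06,0,0,0,0],
    [0,-0.06,0,0,0,0],
    [0,-0.06,0,0,0,0],
    [0,-0.06,0,0,0,0],
    [0,-0.06,0,0,0,0],
    [0,-0.043,0,0,0,0],
  ],
  jaw=0.087,
  squeeze=15,
)

```text
time: 2.7
position: [0.4422, -0.0573, 0.4051]
tool_rot: [0.67, 0.742, 0.0, 0.001]
ft_force: [0.1, 0.5, 0.2]
grip_width: 0.087
grip_force: 0.0
```

step_arm(
  rows=[
    [0,0,0,0,0,0],
    [0,0,0,0,0,0],
  ],
)

```text
time: 2.95
position: [0.442, -0.0545, 0.4047]
tool_rot: [0.67, 0.743, 0.0, -0.0]
ft_force: [-0.9, 0.1, -0.3]
grip_width: 0.0872
grip_force: 0.0
```

step_arm(
  rows=[
    [0.0005,-0.031,0,0,0,0],
    [0.0005,-0.031,0,0,0,0],
    [0,0,0,0,0,0],
    [0,0,0,0,0,0],
  ],
)

```text
time: 3.45
position: [0.443, -0.1153, 0.4046]
tool_rot: [0.669, 0.743, 0.0, -0.001]
ft_force: [0.6, -0.7, 0.2]
grip_width: 0.0868
grip_force: 0.0
```

```bash
cat >> h.py <<'E'
from scipy.spatial.transform import Rotation as R
def wrist(name=None):
    o=get_obs(); c=camera("wrist"); T=np.eye(4); T[:3,:3]=R.from_quat(o["tool_rot"]).as_matrix(); T[:3,3]=o["position"]
    if name: cv2.imwrite("pics/"+name,c["pixels"])
    return o,c,cloud(c,T@c["mount"])
def heads(P,h,x,y):
    m=(np.hypot(P[...,0]-x,P[...,1]-y)<.03)&(P[...,2]>h-.012)&(P[...,2]<h+.01)
    p=P[m]; return m.sum(), (p.min(0)+p.max(0))/2 if len(p) else None
E
python3 - <<'E'
from h import *
o,c,P=wrist("w1.png"); print(o["position"],c["fov_y"])
for n,h,x,y in [("red",.105,.443,-.116),("green",.12,.4675,-.234),("blue",.075,.463,.1076),("grey",.102,.6265,-.0085)]: print(n,heads(P,h,x,y))
E
```

```text
[ 0.44299058 -0.11528567  0.40457317] 58.4947136241979
red (np.int64(1160), array([ 0.44352511, -0.11647754,  0.09956753]))
green (np.int64(611), array([ 0.46812193, -0.22736085,  0.11405998]))
blue (np.int64(0), None)
grey (np.int64(1248), array([ 0.62429411, -0.01035634,  0.0964982 ]))
```

View pics/w1.png

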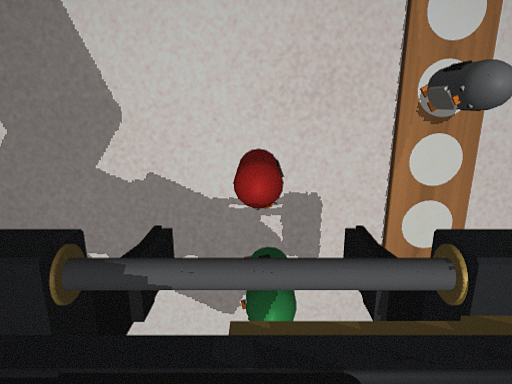

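step_arm(
  rows=[
    [0.0005,-0.001,-0.05,0,0,0],
    [0,0,-0.05,0,0,0],
    [0,0,-0.04,0,0,0],
    [0,0,-0.02,0,0,0],
    [0,0,-0.013,0,0,0],
    [0,0,0,0,0,0],
    [0,0,0,0,0,0],
  ],
)

```text
time: 4.38
position: [0.444, -0.1177, 0.2325]
tool_rot: [0.669, 0.743, 0.0, 0.001]
ft_force: [-0.2, -1.3, 0.6]
grip_width: 0.0869
grip_force: 0.0
```

step_arm(
  rows=[
    [0,0,0,0,0,0],
    [0,0,0,0,0,0],
    [0,0,0,0,0,0],
    [0,0,0,0,0,0],
    [0,0,0,0,0,0],
    [0,0,0,0,0,0],
  ],
  jaw=0.03,
)

```text
time: 5.12
position: [0.4437, -0.1179, 0.2317]
tool_rot: [0.669, 0.743, -0.0, -0.0]
ft_force: [-0.4, 0.0, 0.9]
grip_width: 0.0452
grip_force: 15.0
```

step_arm(
  rows=[
    [0,0,0.02,0,0,0],
    [0,0,0.04,0,0,0],
    [0,0,0.045,0,0,0],
    [0,0,0.045,0,0,0],
    [0.035,0.037,0,0,0,0],
    [0.035,0.037,0,0,0,0],
    [0.035,0.037,0,0,0,0],
    [0.035,0.037,0,0,0,0],
    [0.035,0.035,0,0,0,0],
    [0,0,0,0,0,0],
    [0,0,0,0,0,0],
  ],
)

```text
time: 6.5
position: [0.618, 0.0652, 0.3809]
tool_rot: [0.669, 0.743, -0.001, -0.001]
ft_force: [-0.8, 0.1, -1.1]
grip_width: 0.0454
grip_force: 15.0
```

```bash
python3 - <<'E'
from h import *
o,c,P=wrist("w2.png"); print(o["position"],o["grip_width"])
hsv=cv2.cvtColor(c["pixels"],cv2.COLOR_BGR2HSV)
w=((P[...,2]<.022)&(P[...,2]>.004)&(hsv[...,1]<50)&(hsv[...,2]>120)&(abs(P[...,0]-.627)<.06)).astype(np.uint8)
k,L,st,ce=cv2.connectedComponentsWithStats(w)
for i in range(1,k):
    if st[i,4]>200: p=P[L==i]; print(st[i],p.mean(0).round(4),((p.min(0)+p.max(0))/2).round(4),np.ptp(p,axis=0).round(3))
E
```

```text
[0.61801965 0.06518957 0.38089639] 0.0454126095830225
[ 232   67   59   62 2845] [0.6124 0.1391 0.0113] [0.6125 0.1388 0.0115] [0.057 0.058 0.006]
[ 233  146   56   44 1744] [0.6197 0.0713 0.0113] [0.6201 0.0705 0.0115] [0.058 0.045 0.005]
```

View pics/w2.png

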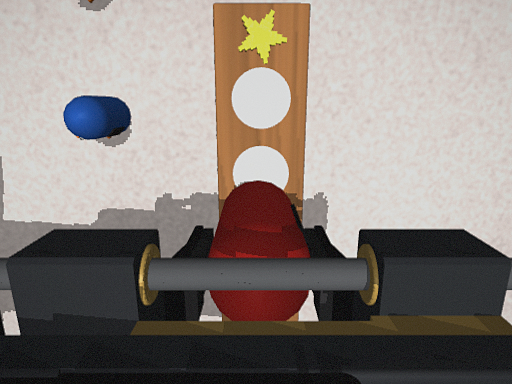

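step_arm(
  rows=[
    [0.0015,-0.001,-0.04,0,0,0],
    [0,0,-0.04,0,0,0],
    [0,0,-0.03,0,0,0],
    [0,0,-0.015,0,0,0],
    [0,0,-0.007,0,0,0],
    [0,0,-0.003,0,0,0],
    [0,0,0,0,0,0],
    [0,0,0,0,0,0],
  ],
)

```text
time: 7.55
position: [0.6205, 0.0642, 0.2477]
tool_rot: [0.669, 0.743, 0.001, 0.001]
ft_force: [0.4, 1.0, -1.3]
grip_width: 0.0453
grip_force: 15.0
```

step_arm(
  rows=[
    [0,0,-0.002,0,0,0],
    [0,0,-0.0015,0,0,0],
    [0,0,0,0,0,0],
    [0,0,0,0,0,0],
  ],
)

```text
time: 8.05
position: [0.6203, 0.0642, 0.2437]
tool_rot: [0.669, 0.743, 0.0, 0.0]
ft_force: [-0.9, 0.1, 4.4]
grip_width: 0.0457
grip_force: 15.0
```

step_arm(
  rows=[
    [0,0,0,0,0,0],
    [0,0,0,0,0,0],
    [0,0,0,0,0,0],
    [0,0,0,0,0,0],
    [0,0,0,0,0,0],
  ],
  jaw=0.087,
)

```text
time: 8.68
position: [0.6202, 0.0642, 0.2432]
tool_rot: [0.669, 0.743, -0.0, -0.0]
ft_force: [0.4, -0.7, -0.1]
grip_width: 0.0844
grip_force: 0.0
```

step_arm(
  rows=[
    [0,0,0.02,0,0,0],
    [0,0,0.047,0,0,0],
    [0,0,0.045,0,0,0],
    [0,0,0.045,0,0,0],
    [-0.022,-0.043,0,0,0,0],
    [-0.022,-0.043,0,0,0,0],
    [-0.022,-0.043,0,0,0,0],
    [-0.022,-0.043,0,0,0,0],
    [-0.022,-0.043,0,0,0,0],
    [-0.022,-0.043,0,0,0,0],
    [-0.021,-0.04,0,0,0,0],
    [0,0,0,0,0,0],
  ],
)

```text
time: 10.18
position: [0.4662, -0.2364, 0.4004]
tool_rot: [0.671, 0.741, -0.0, 0.0]
ft_force: [0.1, 0.4, 0.3]
grip_width: 0.0871
grip_force: 0.0
```

```bash
python3 - <<'E'
from h import *
o,c,P=wrist("w3.png"); print(o["position"])
for n,h,x,y in [("green",.12,.4675,-.234),("grey",.102,.6265,-.0085)]: print(n,heads(P,h,x,y))
c=camera("top"); P=cloud(c); print("top red",heads(P,.117,.62,.064),"grey",heads(P,.102,.626,-.009))
E
```

```text
[ 0.46615634 -0.2363859   0.4003725 ]
green (np.int64(1418), array([ 0.46804828, -0.23474475,  0.11439074]))
grey (np.int64(0), None)
top red (np.int64(176), array([0.61783906, 0.06680722, 0.11300774])) grey (np.int64(158), array([ 0.62488256, -0.00862182,  0.09735608]))
```

step_arm(
  rows=[
    [0.001,0.0015,-0.05,0,0,0],
    [0,0,-0.05,0,0,0],
    [0,0,-0.035,0,0,0],
    [0,0,-0.015,0,0,0],
    [0,0,-0.01,0,0,0],
    [0,0,0,0,0,0],
    [0,0,0,0,0,0],
  ],
)

```text
time: 11.15
position: [0.4687, -0.2325, 0.2413]
tool_rot: [0.669, 0.743, 0.0, 0.001]
ft_force: [-0.2, -0.8, 1.0]
grip_width: 0.087
grip_force: 0.0
```

step_arm(
  rows=[
    [0,0,0,0,0,0],
    [0,0,0,0,0,0],
    [0,0,0,0,0,0],
    [0,0,0,0,0,0],
    [0,0,0,0,0,0],
    [0,0,0,0,0,0],
  ],
  jaw=0.03,
)

```text
time: 11.9
position: [0.4682, -0.2324, 0.2402]
tool_rot: [0.67, 0.743, -0.0, -0.0]
ft_force: [-0.8, 0.4, 0.9]
grip_width: 0.0494
grip_force: 14.9
```

step_arm(
  rows=[
    [0,0,0.02,0,0,0],
    [0,0,0.045,0,0,0],
    [0,0,0.05,0,0,0],
    [0,0,0.045,0,0,0],
    [0.018,0.047,0,0,0,0],
    [0.018,0.047,0,0,0,0],
    [0.018,0.047,0,0,0,0],
    [0.018,0.047,0,0,0,0],
    [0.018,0.047,0,0,0,0],
    [0.018,0.047,0,0,0,0],
    [0.018,0.047,0,0,0,0],
    [0.018,0.044,0,0,0,0],
  ],
)

```text
time: 13.4
position: [0.6123, 0.1424, 0.3996]
tool_rot: [0.669, 0.743, -0.0, -0.0]
ft_force: [0.8, -1.0, -2.3]
grip_width: 0.049
grip_force: 14.9
```

step_arm(
  rows=[
    [0,0,0,0,0,0],
    [0,0,0,0,0,0],
  ],
)

```text
time: 13.65
position: [0.6117, 0.1406, 0.3994]
tool_rot: [0.669, 0.743, -0.001, -0.001]
ft_force: [-0.2, -0.6, -1.3]
grip_width: 0.0492
grip_force: 14.9
```

Target z: .2402+.012=.252 → −.147.

step_arm(
  rows=[
    [0,0,-0.045,0,0,0],
    [0,0,-0.045,0,0,0],
    [0,0,-0.03,0,0,0],
    [0,0,-0.014,0,0,0],
    [0,0,-0.006,0,0,0],
    [0,0,-0.003,0,0,0],
    [0,0,0,0,0,0],
    [0,0,0,0,0,0],
  ],
)

```text
time: 14.65
position: [0.6125, 0.1407, 0.2582]
tool_rot: [0.669, 0.743, 0.001, 0.001]
ft_force: [0.2, 0.0, -1.7]
grip_width: 0.0496
grip_force: 14.9
```

step_arm(
  rows=[
    [0,0,-0.003,0,0,0],
    [0,0,-0.0015,0,0,0],
    [0,0,-0.001,0,0,0],
    [0,0,0,0,0,0],
    [0,0,0,0,0,0],
  ],
)

```text
time: 15.28
position: [0.6122, 0.1407, 0.2522]
tool_rot: [0.669, 0.743, -0.0, -0.0]
ft_force: [-2.1, -0.9, 4.7]
grip_width: 0.0494
grip_force: 14.9
```

step_arm(
  rows=[
    [0,0,0,0,0,0],
    [0,0,0,0,0,0],
    [0,0,0,0,0,0],
    [0,0,0,0,0,0],
    [0,0,0,0,0,0],
  ],
  jaw=0.087,
)

```text
time: 15.9
position: [0.6123, 0.1406, 0.2517]
tool_rot: [0.67, 0.743, 0.0, 0.0]
ft_force: [-0.4, -0.5, -0.0]
grip_width: 0.0854
grip_force: 0.0
```

step_arm(
  rows=[
    [0,0,0.02,0,0,0],
    [0,0,0.045,0,0,0],
    [0,0,0.045,0,0,0],
    [0,0,0.04,0,0,0],
    [-0.037,-0.008,0,0,0,0],
    [-0.037,-0.008,0,0,0,0],
    [-0.037,-0.008,0,0,0,0],
    [-0.038,-0.009,0,0,0,0],
    [0,0,0,0,0,0],
    [0,0,0,0,0,0],
  ],
)

```text
time: 17.15
position: [0.464, 0.1076, 0.4023]
tool_rot: [0.67, 0.743, 0.001, 0.001]
ft_force: [0.1, -0.9, -0.4]
grip_width: 0.0869
grip_force: 0.0
```

```bash
python3 - <<'E'
from h import *
o,c,P=wrist("w4.png"); print(o["position"])
print("blue",heads(P,.075,.463,.1076),heads(P,.06,.447,.231))
c=camera("top"); P=cloud(c); print("top red",heads(P,.117,.62,.064),"green",heads(P,.132,.612,.14),"grey",heads(P,.102,.626,-.009))
E
```

```text
[0.46399751 0.10763674 0.40226107]
blue (np.int64(893), array([0.46380103, 0.10724766, 0.06912652])) (np.int64(994), array([0.44808996, 0.229675  , 0.05429471]))
top red (np.int64(182), array([0.61805577, 0.06678005, 0.11401994])) green (np.int64(69), array([0.62021443, 0.14045915, 0.12871754])) grey (np.int64(157), array([ 0.62527451, -0.00860981,  0.09715296]))
```

step_arm(
  rows=[
    [0,0,-0.05,0,0,0],
    [0,0,-0.05,0,0,0],
    [0,0,-0.045,0,0,0],
    [0,0,-0.03,0,0,0],
    [0,0,-0.013,0,0,0],
    [0,0,-0.006,0,0,0],
    [0,0,0,0,0,0],
    [0,0,0,0,0,0],
  ],
)

```text
time: 18.25
position: [0.4637, 0.1077, 0.2087]
tool_rot: [0.669, 0.743, 0.001, 0.001]
ft_force: [-0.5, 0.3, -0.2]
grip_width: 0.087
grip_force: 0.0
```

step_arm(
  rows=[
    [0,0,0,0,0,0],
    [0,0,0,0,0,0],
    [0,0,0,0,0,0],
    [0,0,0,0,0,0],
    [0,0,0,0,0,0],
    [0,0,0,0,0,0],
    [0,0,0,0,0,0],
  ],
  jaw=0.02,
)

```text
time: 19.12
position: [0.4632, 0.1076, 0.2077]
tool_rot: [0.669, 0.743, -0.0, -0.0]
ft_force: [-0.4, 0.4, -0.3]
grip_width: 0.0376
grip_force: 15.0
```

step_arm(
  rows=[
    [0,0,0.02,0,0,0],
    [0,0,0.05,0,0,0],
    [0,0,0.055,0,0,0],
    [0,0,0.05,0,0,0],
    [0.034,-0.038,0,0,0,0],
    [0.035,-0.039,0,0,0,0],
    [0.035,-0.039,0,0,0,0],
    [0.034,-0.0385,0,0,0,0],
    [0.034,-0.038,0,0,0,0],
    [0,0,0,0,0,0],
    [0,0,0,0,0,0],
  ],
)

```text
time: 20.5
position: [0.6345, -0.0846, 0.3818]
tool_rot: [0.67, 0.743, -0.0, -0.001]
ft_force: [0.4, 0.2, -0.7]
grip_width: 0.0373
grip_force: 15.0
```

```bash
python3 - <<'E'
from h import *
o,c,P=wrist("w5.png"); print(o["position"],o["grip_width"])
print("grey",heads(P,.102,.626,-.009))
c=camera("top"); P=cloud(c); print("top red",heads(P,.117,.62,.064),"green",heads(P,.132,.612,.14),"grey",heads(P,.102,.626,-.009))
c=camera("scene"); cv2.imwrite("pics/s5.png",cv2.resize(c["pixels"][90:360,110:400],None,fx=2,fy=2,interpolation=2))
E
```

```text
[ 0.63445106 -0.08458597  0.38182718] 0.03729968998194114
grey (np.int64(1549), array([ 0.62767104, -0.01041827,  0.09621234]))
top red (np.int64(129), array([0.61827661, 0.06680047, 0.11256239])) green (np.int64(188), array([0.61092668, 0.13943522, 0.1277219 ])) grey (np.int64(0), None)
```

View pics/s5.png

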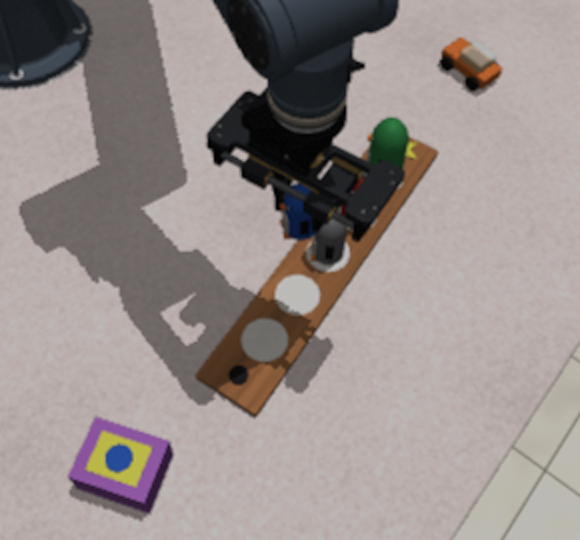

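step_arm(
  rows=[
    [0.0005,0,-0.05,0,0,0],
    [0,0,-0.05,0,0,0],
    [0,0,-0.035,0,0,0],
    [0,0,-0.014,0,0,0],
    [0,0,-0.006,0,0,0],
    [0,0,-0.003,0,0,0],
    [0,0,0,0,0,0],
    [0,0,0,0,0,0],
  ],
)

```text
time: 21.65
position: [0.636, -0.085, 0.2258]
tool_rot: [0.67, 0.743, 0.0, 0.001]
ft_force: [-0.3, -0.5, -1.2]
grip_width: 0.0375
grip_force: 15.0
```

step_arm(
  rows=[
    [-0.0005,0,-0.003,0,0,0],
    [0,0,-0.0015,0,0,0],
    [0,0,-0.001,0,0,0],
    [0,0,0,0,0,0],
    [0,0,0,0,0,0],
  ],
)

```text
time: 22.28
position: [0.6351, -0.0848, 0.2197]
tool_rot: [0.669, 0.743, -0.0, -0.0]
ft_force: [-1.6, 0.9, 4.7]
grip_width: 0.0373
grip_force: 15.0
```

step_arm(
  rows=[
    [0,0,0,0,0,0],
    [0,0,0,0,0,0],
    [0,0,0,0,0,0],
    [0,0,0,0,0,0],
    [0,0,0,0,0,0],
    [0,0,0,0,0,0],
  ],
  jaw=0.087,
)

```text
time: 23.02
position: [0.6353, -0.0848, 0.2192]
tool_rot: [0.669, 0.743, 0.0, 0.0]
ft_force: [-0.3, -0.0, 0.4]
grip_width: 0.0847
grip_force: 0.0
```

step_arm(
  rows=[
    [0,0,0.02,0,0,0],
    [0,0,0.045,0,0,0],
    [0,0,0.05,0,0,0],
    [0,0,0.055,0,0,0],
    [-0.027,0.045,0,0,0,0],
    [-0.027,0.045,0,0,0,0],
    [-0.027,0.045,0,0,0,0],
    [-0.027,0.045,0,0,0,0],
    [-0.027,0.045,0,0,0,0],
    [-0.026,0.045,0,0,0,0],
    [-0.026,0.0445,0,0,0,0],
    [0,0,0,0,0,0],
  ],
)

```text
time: 24.52
position: [0.4459, 0.232, 0.3906]
tool_rot: [0.667, 0.745, 0.0, -0.0]
ft_force: [0.7, -0.6, 0.4]
grip_width: 0.087
grip_force: 0.0
```

```bash
python3 - <<'E'
from h import *
o,c,P=wrist("w6.png"); print(o["position"])
print("yellow",heads(P,.06,.447,.231))
c=camera("top"); P=cloud(c)
for n,h,x,y in [("red",.117,.62,.064),("green",.132,.612,.14),("grey",.102,.626,-.009),("blue",.087,.635,-.085)]: print(n,heads(P,h,x,y))
E
```

```text
[0.44587653 0.23200706 0.39059902]
yellow (np.int64(784), array([0.44808999, 0.2301939 , 0.05420105]))
red (np.int64(173), array([0.61816069, 0.0678364 , 0.11301956]))
green (np.int64(195), array([0.61088699, 0.1395498 , 0.12757388]))
grey (np.int64(162), array([ 0.62410946, -0.00862167,  0.09777389]))
blue (np.int64(140), array([ 0.63360773, -0.08295868,  0.08213677]))
```

step_arm(
  rows=[
    [0,0,-0.05,0,0,0],
    [0,0,-0.05,0,0,0],
    [0,0,-0.045,0,0,0],
    [0,0,-0.02,0,0,0],
    [0,0,0,0,0,0],
    [0,0,0,0,0,0],
  ],
)

```text
time: 25.38
position: [0.4494, 0.2291, 0.2251]
tool_rot: [0.67, 0.742, 0.001, 0.001]
ft_force: [-0.1, 0.0, -0.1]
grip_width: 0.0871
grip_force: 0.0
```

step_arm(
  rows=[
    [-0.0005,0.001,-0.015,0,0,0],
    [0,0,-0.008,0,0,0],
    [0,0,0,0,0,0],
    [0,0,0,0,0,0],
  ],
)

```text
time: 25.88
position: [0.4477, 0.2307, 0.2012]
tool_rot: [0.669, 0.743, -0.0, 0.0]
ft_force: [0.0, -0.8, -0.6]
grip_width: 0.087
grip_force: 0.0
```

step_arm(
  rows=[
    [0,0,0,0,0,0],
    [0,0,0,0,0,0],
    [0,0,0,0,0,0],
    [0,0,0,0,0,0],
    [0,0,0,0,0,0],
    [0,0,0,0,0,0],
    [0,0,0,0,0,0],
    [0,0,0,0,0,0],
  ],
  jaw=0.018,
)

```text
time: 26.88
position: [0.4477, 0.2306, 0.2012]
tool_rot: [0.669, 0.743, -0.0, -0.0]
ft_force: [-0.3, -0.6, 0.7]
grip_width: 0.0335
grip_force: 15.0
```

step_arm(
  rows=[
    [0,0,0.03,0,0,0],
    [0,0,0.055,0,0,0],
    [0,0,0.06,0,0,0],
    [0,0,0.055,0,0,0],
    [0.024,-0.048,0,0,0,0],
    [0.024,-0.048,0,0,0,0],
    [0.024,-0.048,0,0,0,0],
    [0.024,-0.048,0,0,0,0],
    [0.025,-0.05,0,0,0,0],
    [0.025,-0.05,0,0,0,0],
    [0.025,-0.05,0,0,0,0],
    [0.024,-0.048,0,0,0,0],
  ],
)

```text
time: 28.38
position: [0.6431, -0.1611, 0.4008]
tool_rot: [0.67, 0.743, -0.0, -0.0]
ft_force: [0.3, 0.0, -0.0]
grip_width: 0.0336
grip_force: 15.0
```

step_arm(
  rows=[
    [0,0,0,0,0,0],
    [0,0,0,0,0,0],
  ],
)

```text
time: 28.62
position: [0.6422, -0.1592, 0.4004]
tool_rot: [0.67, 0.743, -0.0, -0.001]
ft_force: [-0.1, -0.4, -0.6]
grip_width: 0.0333
grip_force: 15.0
```

Final z .2012+.012=.213; drop .180 first.

step_arm(
  rows=[
    [0,0,-0.05,0,0,0],
    [0,0,-0.05,0,0,0],
    [0,0,-0.045,0,0,0],
    [0,0,-0.025,0,0,0],
    [0,0,-0.01,0,0,0],
    [0,0,0,0,0,0],
    [0,0,0,0,0,0],
    [0,0,0,0,0,0],
  ],
)

```text
time: 29.62
position: [0.6432, -0.1594, 0.2228]
tool_rot: [0.669, 0.743, 0.0, 0.001]
ft_force: [-0.1, 0.1, 0.3]
grip_width: 0.0334
grip_force: 15.0
```

step_arm(
  rows=[
    [-0.0003,0,-0.004,0,0,0],
    [0,0,-0.002,0,0,0],
    [0,0,-0.0012,0,0,0],
    [0,0,0,0,0,0],
    [0,0,0,0,0,0],
  ],
)

```text
time: 30.25
position: [0.6425, -0.1594, 0.214]
tool_rot: [0.67, 0.743, 0.0, 0.0]
ft_force: [-0.2, -0.0, -0.5]
grip_width: 0.0332
grip_force: 15.0
```

step_arm(
  rows=[
    [0,0,-0.001,0,0,0],
    [0,0,0,0,0,0],
    [0,0,0,0,0,0],
  ],
)

```text
time: 30.62
position: [0.6425, -0.1594, 0.2133]
tool_rot: [0.669, 0.743, 0.0, 0.0]
ft_force: [-0.7, 0.1, 0.9]
grip_width: 0.0333
grip_force: 15.0
```

step_arm(
  rows=[
    [0,0,0,0,0,0],
    [0,0,0,0,0,0],
    [0,0,0,0,0,0],
    [0,0,0,0,0,0],
    [0,0,0,0,0,0],
    [0,0,0,0,0,0],
  ],
  jaw=0.087,
)

```text
time: 31.38
position: [0.6424, -0.1593, 0.213]
tool_rot: [0.669, 0.743, -0.0, 0.0]
ft_force: [-0.3, -0.0, -0.4]
grip_width: 0.0831
grip_force: 0.0
```

step_arm(
  rows=[
    [0,0,0.02,0,0,0],
    [0,0,0.045,0,0,0],
    [0,0,0.05,0,0,0],
    [0,0,0.055,0,0,0],
    [-0.05,0,0.02,0,0,0],
    [-0.05,0,0,0,0,0],
    [-0.05,0,0,0,0,0],
    [-0.03,0,0,0,0,0],
    [0,0,0,0,0,0],
    [0,0,0,0,0,0],
  ],
)

```text
time: 32.62
position: [0.4633, -0.1597, 0.4043]
tool_rot: [0.67, 0.743, 0.0, 0.002]
ft_force: [-0.0, -0.3, 0.2]
grip_width: 0.0867
grip_force: 0.0
```

```bash
python3 - <<'E'
from h import *
print(get_obs()["position"])
for k in ["top","scene"]:
    c=camera(k); P=cloud(c)
    for n,h,x,y in [("green",.132,.612,.14),("red",.117,.62,.064),("grey",.102,.626,-.009),("blue",.087,.635,-.085),("yellow",.072,.6425,-.1595)]: print(k,n,heads(P,h,x,y))
cv2.imwrite("pics/s7.png",cv2.resize(c["pixels"][90:360,110:400],None,fx=2,fy=2,interpolation=2))
E
```

```text
[ 0.46329022 -0.15971076  0.40425727]
top green (np.int64(197), array([0.61021417, 0.13944752, 0.12766413]))
top red (np.int64(170), array([0.61809362, 0.06683913, 0.11289727]))
top grey (np.int64(157), array([ 0.6251186 , -0.0074407 ,  0.09829362]))
top blue (np.int64(142), array([ 0.63341657, -0.08416836,  0.08262473]))
top yellow (np.int64(118), array([ 0.64159107, -0.15746633,  0.06771543]))
scene green (np.int64(125), array([0.61335838, 0.13417123, 0.12770267]))
scene red (np.int64(121), array([0.62175841, 0.06095613, 0.11265135]))
scene grey (np.int64(125), array([ 0.62855439, -0.01190103,  0.09769841]))
scene blue (np.int64(124), array([ 0.63742539, -0.08615751,  0.08280924]))
scene yellow (np.int64(127), array([ 0.64582287, -0.16078348,  0.06731462]))
```

View pics/s7.png

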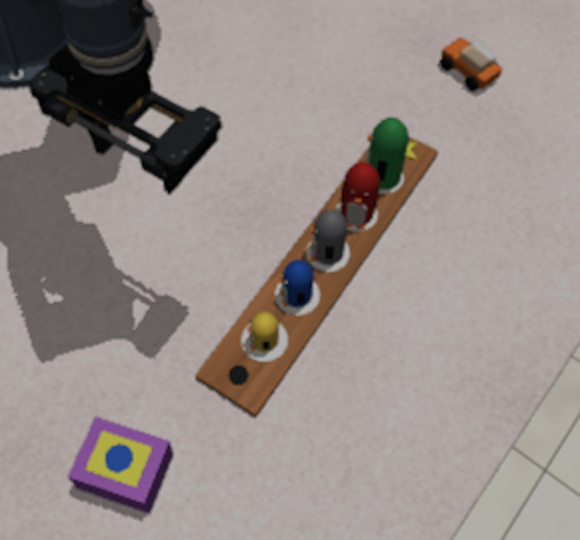

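The picture shows all five penguins upright and centred on their marks, running from green beside the star at (390,150) to yellow beside the dot at (265,335). The car and box have not moved.

```bash
python3 -c "
from rig import hand_in; print(hand_in())"
```

```text
the job is handed in; nothing more can be done
None
```

The job is handed in: the row reads green, red, grey, blue, yellow from star to dot, all upright on their marks in the last picture; the hand-in returned no verdict.

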